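Sort breakers and contactors at the panel bench

TASK

Sort the leftover switchgear into the two bins by shape: the breaker still hooked on the rail (slide it off the rail's free end) and the loose breaker go in the bin that already holds a breaker, the loose contactor in the bin that already holds a contactor. Set each one down gently, upright on the bin's floor as the one already there, which stays in its bin, upright. Leave the other things on the bench alone.

Things in the scene. Friction and masses are not known exactly. Their poses are not given: they have to be found in the camera images.
- rail_breaker: Breaker, same shape and axes as the bench breaker, hooked on the rail: its T-slot holds the rail's lips (play about 2 up, 1.5 sideways), so it cannot be lifted off, only slid along the rail (light friction) and off the free end. Starts with its underside 18.5 above the bench, its y along the rail's y, at most 35 from the rail's middle
- bench_breaker: Loose, upright on the bench: white two-pole breaker, 85 long (x), 36 wide (y). Body to height 44; nose 45 long, 36 wide (centred) from 44 to 66: grip it there across its width; black toggle 12x24 on top to 74. Origin: centre of the underside, z up. T-slot in the underside along y: mouth 27 wide for the lowest 3.5, then 38 wide up to 7.5 above the underside. About 0.24 kg
- bench_contactor: Loose on the bench, upright: white plastic contactor, 75 long (its x) by 45 wide (its y): base to height 48, upper block 55 long by 45 wide from 48 to 74, black actuator block 26x30 on top to 82; flat underside. Origin: centre of the underside, z up. Grip it across its 45 mm width on the upper block. About 0.34 kg
- breaker_bin: grey open bin fixed to the bench, outside 210 (its x) by 145 (its y) by 45 high, walls and floor 5 thick; origin: centre of the underside. Both bins look alike; which side each is on varies. This one already holds one breaker, standing across it near its +x end
- contactor_bin: grey open bin fixed to the bench, outside 210 (its x) by 145 (its y) by 45 high, walls and floor 5 thick; origin: centre of the underside. Both bins look alike; which side each is on varies. This one already holds one contactor, standing across it near its +x end
- sample_breaker: Breaker already in the breaker bin, centre about 68 along the bin's +x from the bin's centre, lying across the bin (its x along the bin's y), as the bench breaker in shape
- sample_contactor: Contactor already in the contactor bin, centre about 65 along the bin's +x from the bin's centre, lying across the bin, as the bench contactor in shape
- rail: Fixed steel top-hat rail 170 long along its y, on an aluminium plate 90 by 150 by 4. Lips 35 wide, 2 thick, top at height 26; stem below them 20 wide. A grey end bracket (12 thick, 50 wide, top at height 45) blocks the +y end (its y from 73 to 85); the -y end is free. Origin: centre of the underside, z up
- rail_free_end (a point): Point on the top of the rail at its free end (85 along the rail's -y from its centre, 26 high)
- terminal_block: bystander: grey strip of terminals 70x24x36 high on the bench between the loose parts; origin centre of the underside
- meter: bystander: black hand meter 75x150, 41 high, behind the rail; origin centre of the underside
- tape_roll: bystander: black tape roll, 100 across, 19 high, behind the rail; origin centre of the underside
- screwdriver: bystander: screwdriver 200 long lying beyond the right-hand bin; its x runs along it, handle at -x
- rail_offcut: bystander: loose piece of rail 140 long (its y), 35 wide, 7.5 high, behind the rail; origin centre of the underside
- ferrule_box: bystander: small cardboard box 60x90x30 beyond the left-hand bin; origin centre of the underside
Things that resemble listed ones, but are neither listed nor needed, are in the scene too. What is shaped like the rail_breaker but green is not meant.

How it is judged:
At the end, for the whole second after the job is handed in: All three breakers stand in the breaker bin and both contactors in the contactor bin: centre inside the walls, underside on the bin's floor (within 6 mm), upright within about 7 degrees, released and at rest (x of rail_breaker in the frame of breaker_bin between -0.1 and 0.1 m and y of rail_breaker in the frame of breaker_bin between -0.0675 and 0.0675 m and z of rail_breaker in the frame of breaker_bin between 0 and 0.011 m and angle between each of rail_breaker, bench_breaker, sample_breaker, bench_contactor, sample_contactor's own z axis and vertical below 0.12 rad and linear speed of each of rail_breaker, bench_breaker, sample_breaker, bench_contactor, sample_contactor below 0.02 m/s and x of bench_breaker in the frame of breaker_bin between -0.1 and 0.1 m and y of bench_breaker in the frame of breaker_bin between -0.0675 and 0.0675 m and z of bench_breaker in the frame of breaker_bin between 0 and 0.011 m and x of sample_breaker in the frame of breaker_bin between -0.1 and 0.1 m and y of sample_breaker in the frame of breaker_bin between -0.0675 and 0.0675 m and z of sample_breaker in the frame of breaker_bin between 0 and 0.011 m and x of bench_contactor in the frame of contactor_bin between -0.1 and 0.1 m and y of bench_contactor in the frame of contactor_bin between -0.0675 and 0.0675 m and z of bench_contactor in the frame of contactor_bin between 0 and 0.011 m and x of sample_contactor in the frame of contactor_bin between -0.1 and 0.1 m and y of sample_contactor in the frame of contactor_bin between -0.0675 and 0.0675 m and z of sample_contactor in the frame of contactor_bin between 0 and 0.011 m); the robot touches nothing.
It fails at once if a part is dropped: it moves faster than 0.7 m/s within 5 cm of the bench ((height (world z) of rail_breaker below 0.05 m and linear speed of rail_breaker above 0.7 m/s) or (height (world z) of bench_breaker below 0.05 m and linear speed of bench_breaker above 0.7 m/s) or (height (world z) of bench_contactor below 0.05 m and linear speed of bench_contactor above 0.7 m/s)).
It fails at once if another thing on the bench is moved by more than 3 cm (distance of any of terminal_block, meter, tape_roll, screwdriver, rail_offcut, ferrule_box from where it was at the start of the episode above 0.03 m).
It also fails if it takes over 66 s, if anything falls off the work surface, if the arm or the gripper's body presses on something with over 40 N, if the wrist force passes 120 N, or if a joint passes its speed limit or range.

ROBOT

A 7-joint arm with a two-finger parallel gripper is mounted at the origin on the work surface. World frame = base frame: x ahead of the robot, y to its left, z up, the work surface at z = 0. Lengths are in m, angles in rad, forces in N, time in s.
With the tool pointing down it reaches from about 0.35 to 0.9 m from the base axis. Payload 8.1 kg.
Tool frame: the origin (TCP) lies at the centre of the arm's flange, where the gripper is bolted on; the fingertips stand 178 mm ahead of it and the grasp point (between the pads) lies 159 mm ahead of it; z points along the fingers, y is the direction in which the jaws open and shut (so a half turn about z gives the same grasp; the last joint's range is limited). The gripper opens to 92 mm and grips with 3 to 60 N. Pads are 19 mm wide; open, the fingers measure 130 mm over their backs; the gripper's body (75 mm by 190 mm) begins 47 mm behind the grasp point.
Start: joints at [-1.303, 0.434, 0.025, 1.573, -0.012, 1.134, -0.075], TCP at [0.226, 0.583, 0.405] pointing down, gripper open.
Joint ranges: [-2.62, 2.62], [-0.44, 2.09], [-1.27, 1.32], [0.08, 2.57], [-1.32, 4.46], [0.12, 2], [-2.74, 2.74]. Speed limits (rad/s): [2.22, 2.22, 3.01, 3.01, 3.14, 3.14, 3.14].

INTERFACE

Orientations are given as a rotation vector (axis times angle).
In Python, from cell import arm, get_image, camera_model gives the robot as it stands. The module is installed in compiled form; this text tells all that it offers.
- The arm moves only by the shell command python3 -m pendant 'ROWS' [FORCE]. ROWS is JSON, a list that holds one entry, the list of rows, each a list of 7 numbers: the shift along the tool's x, y, z in mm, then the turn, a rotation vector about the tool's x, y, z in rad, then the closure, from -1 (fully open) to 1 (shut). In form: [[[x, y, z, rx, ry, rz, hand], ...]]. A call has 1 to 20 rows; each row is the pose to reach, as a shift and turn from the pose commanded when the call began, along the tool's axes at that moment; what a row does not reach only later rows make up. A row lasts 1/8 s, in which the tool goes at most 62.5 mm and 10.7 degrees, less where a joint would pass 70% of its speed; a pose out of reach is approached as far as the arm can. A call with a gripper value outside its range is refused whole. The fingers move at their own pace and stop on an object; FORCE is the grip in N (left out, the last holds). Time passes only in rows, so rows that repeat a pose let the fingers close. It gives the time, the measured TCP pose, the force and the opening at its end, in the units of the state.
- arm.observe(): the state, without advancing time (a new reading comes with each control period).
- get_image(name): name is "scene" or "top" or "wrist"; returns the picture (400x640x3 uint8, red, green, blue); there is no depth.
- camera_model(name): a dict with "fx", "fy", "cx", "cy" (pixels), "position" and "orientation" of the camera in the world; the wrist camera has in their place "T_tool_cam" (4x4, takes a point from camera to tool coordinates, whose origin is the TCP and whose axes are the flange's). Camera axes: x right, y down, z forward; pixel columns grow to the right and rows downward; lengths in m; the calibration is good to about 2 mm. A picture is of the moment at which its call begins: read the wrist's pose just before it. camera_model takes no time and is no camera call.
- arm.sign_off(): hands the job in, once; it reports no verdict.
The state is a dict: "clock": time; "joints": joint angles; "dq": joint speeds; "joint_efforts": joint torques, N m; "position": TCP position; "ee_rot": TCP orientation; "force": force on the tool from outside, world axes, zero at the start; "ft_torque": the same for the moment, N m; "width": opening from 0.0 (shut) to 1.0 (fully open).
Only numpy, scipy, OpenCV 4.12 (cv2) and the standard library are available. Lean on these libraries where they do the work, as an engineer would, in place of code of your own. Each camera call takes 0.05 s, during which the arm holds its last target.

## Working session

There is one attempt and no reset: what is moved stays moved. The work goes in short steps, Python scripts to look and compute and a shell command to move; the robot and the scene stay as the last step left them, time stands still between calls to the robot, and variables do not carry over. Pictures are saved under pics/ and viewed, and the job is handed in when it is done.

```bash
mkdir -p pics; ls; python3 - <<'E'
from cell import arm,get_image,camera_model
import cv2
print(arm.observe())
for n in ["scene","top","wrist"]:
    print(n,camera_model(n))
    cv2.imwrite(f"pics/{n}0.png",get_image(n)[:,:,::-1])
E
```

```text
pics
{'clock': 0.0, 'joints': array([-1.3026141 ,  0.43524317,  0.0249745 ,  1.57409693, -0.01157622,
        1.1340197 , -0.07507938]), 'dq': array([-0.00079949,  0.00129407,  0.00021472,  0.00024344,  0.00022596,
       -0.00156257,  0.00026797]), 'joint_efforts': array([ 2.63912298e-04, -6.67844725e+01,  9.85108763e-01, -3.14465368e+01,
       -6.06732233e-02,  4.29767312e-02,  1.45831241e-04]), 'position': array([0.22641511, 0.58229633, 0.40393231]), 'ee_rot': array([-5.79130944e-01, -3.08761736e+00,  2.54034518e-03]), 'force': array([-0.63152716, -0.35690102, -0.49975835]), 'ft_torque': array([-0.01055664,  0.02281194,  0.02022785]), 'width': 1.0012328570964784}
scene {'fx': 436.76980806506316, 'fy': 436.76980806506316, 'cx': 317.5435003904341, 'cy': 193.16372809745266, 'position': array([ 1.09387437, -0.00777183,  0.95924408]), 'orientation': array([-1.93146901, -1.91086977,  0.50669069])}
top {'fx': 460.2586391954022, 'fy': 460.2586391954022, 'cx': 318.68695633161985, 'cy': 205.10518800475603, 'position': array([0.40608994, 0.01962154, 1.13147371]), 'orientation': array([-2.18001371,  2.11280006, -0.21346217])}
wrist {'fx': 286.16485662133243, 'fy': 286.16485662133243, 'cx': 313.99402132762503, 'cy': 196.51435730475794, 'T_tool_cam': array([[ 2.67218623e-04, -9.69545567e-01, -2.44910847e-01,
         6.50507898e-02],
       [ 9.99999964e-01,  2.60084720e-04,  6.14698229e-05,
         5.36557186e-04],
       [ 4.09977483e-06, -2.44910855e-01,  9.69545601e-01,
         2.11137504e-02],
       [ 0.00000000e+00,  0.00000000e+00,  0.00000000e+00,
         1.00000000e+00]])}
```

View pics/scene0.png

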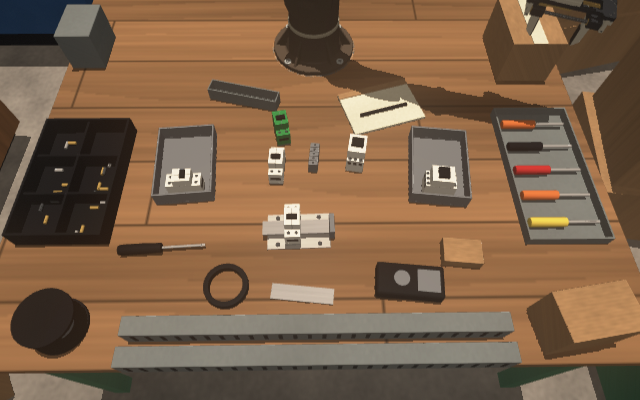

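View pics/top0.png

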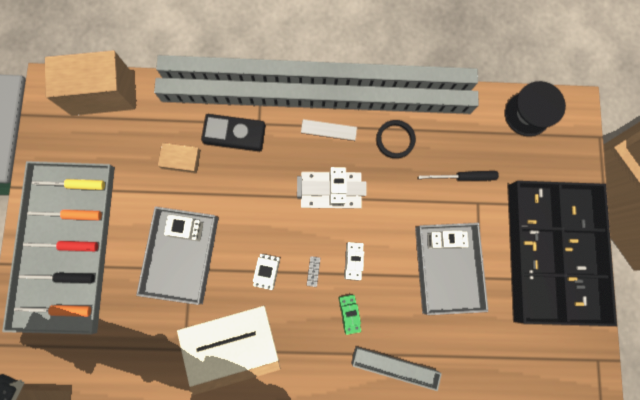

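View pics/wrist0.png

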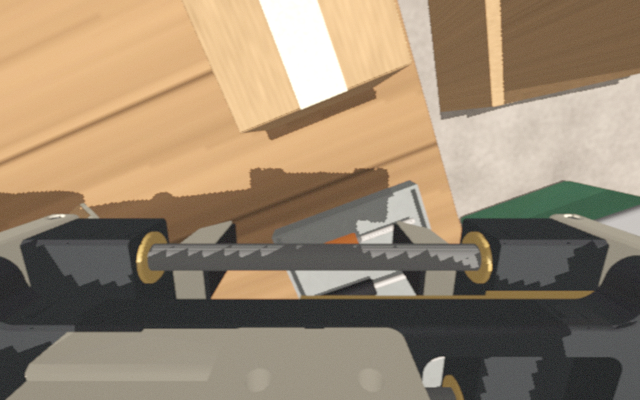

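```bash
cat > h.py <<'E'
import numpy as np, cv2
from scipy.spatial.transform import Rotation as R
from cell import arm,get_image,camera_model
def ray(n,px,obs=None):
    m=camera_model(n)
    d=np.array([(px[0]-m['cx'])/m['fx'],(px[1]-m['cy'])/m['fy'],1])
    if n!='wrist':
        return m['position'],R.from_rotvec(m['orientation']).apply(d)
    T=m['T_tool_cam'];Rt=R.from_rotvec(obs['ee_rot']).as_matrix()
    return obs['position']+Rt@T[:3,3], Rt@T[:3,:3]@d
def atz(n,px,z,obs=None):
    o,d=ray(n,px,obs); return o+d*(z-o[2])/d[2]
def proj(n,p):
    m=camera_model(n); q=R.from_rotvec(m['orientation']).inv().apply(np.array(p)-m['position'])
    return np.array([m['fx']*q[0]/q[2]+m['cx'],m['fy']*q[1]/q[2]+m['cy']])
def tri(a,b):
    (o1,d1),(o2,d2)=a,b; d1=d1/np.linalg.norm(d1);d2=d2/np.linalg.norm(d2)
    A=np.stack([d1,-d2],1); t=np.linalg.lstsq(A,o2-o1,rcond=None)[0]
    p,q=o1+t[0]*d1,o2+t[1]*d2; return (p+q)/2,np.linalg.norm(p-q)
def crop(img,x0,y0,x1,y1,s,fn):
    cv2.imwrite(fn,cv2.resize(img[y0:y1,x0:x1,::-1],None,fx=s,fy=s,interpolation=cv2.INTER_CUBIC))
E
python3 - <<'E'
import cv2
a=cv2.imread('pics/top0.png')[:,:,::-1]; s=cv2.imread('pics/scene0.png')[:,:,::-1]
from h import crop
crop(a,240,230,380,330,5,'pics/t_loose.png')
crop(a,285,155,385,225,7,'pics/t_rail.png')
crop(a,130,200,225,310,5,'pics/t_left.png')
crop(a,405,215,495,320,5,'pics/t_right.png')
crop(s,255,130,380,260,4,'pics/s_mid.png')
E
```

```text
(no output)
```

View pics/t_loose.png

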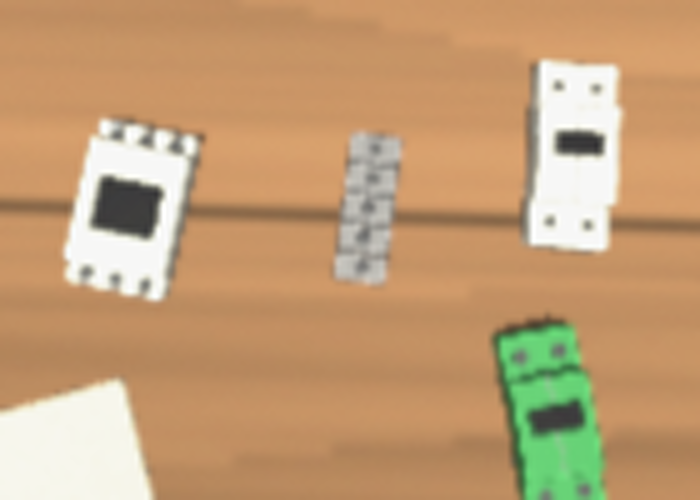

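View pics/t_rail.png

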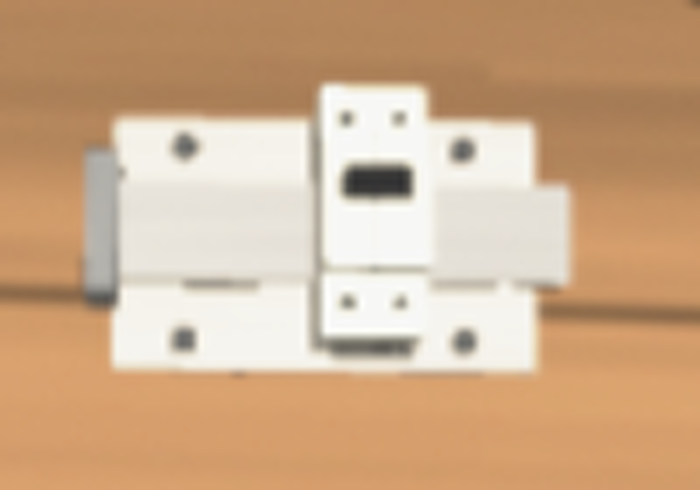

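View pics/t_left.png

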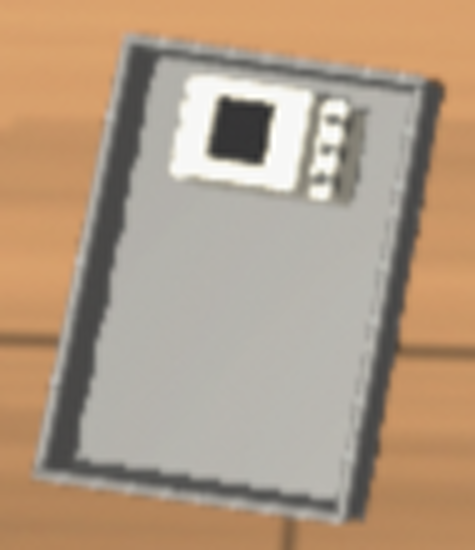

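View pics/t_right.png

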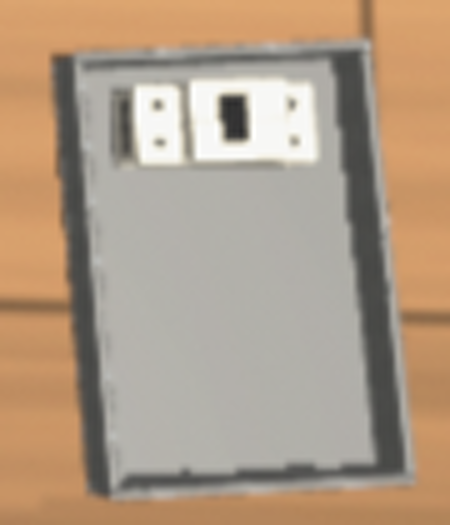

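View pics/s_mid.png

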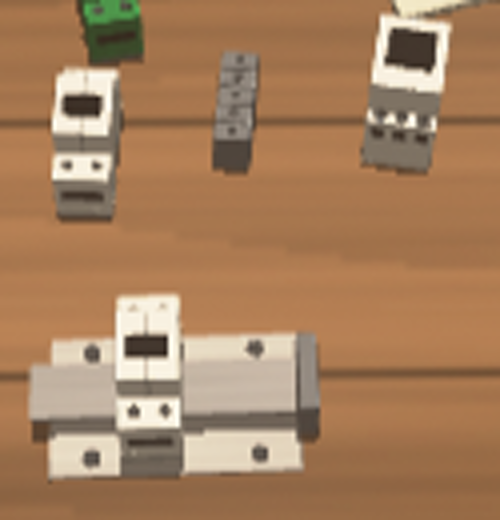

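```bash
cat > m.py <<'E'
from h import *
def P(u,v,x0,y0,s): return np.array([x0+(u+.5)/s-.5,y0+(v+.5)/s-.5])
L=lambda u,v:P(u,v,240,230,5); Rl=lambda u,v:P(u,v,285,155,7); BL=lambda u,v:P(u,v,130,200,5); BR=lambda u,v:P(u,v,405,215,5); S=lambda u,v:P(u,v,255,130,4)
for nm,t,s in [('bb',L(580,143),S(82,104)),('con',L(127,207),S(412,48)),('rb',Rl(378,181),S(146,346))]:
    p,g=tri(ray('top',t),ray('scene',s)); print(nm,'tri',p.round(4),'gap',round(g,4),{'bb':atz('top',t,.074),'con':atz('top',t,.082),'rb':atz('top',t,.0925)}[nm].round(4), 'scene',atz('scene',s,{'bb':.074,'con':.082,'rb':.0925}[nm]).round(4))
def quad(nm,pts,z,f):
    q=np.array([atz('top',f(*p),z) for p in pts])[:,:2]
    print(nm,'c',q.mean(0).round(4),[ (round(float(np.linalg.norm(q[(i+1)%4]-q[i])),4),round(float(np.degrees(np.arctan2(*(q[(i+1)%4]-q[i])[::-1]))),1)) for i in range(4)])
# body top corners
quad('con base z48?',[(102,120),(203,135),(164,300),(66,282)],.06,L)
quad('bb body z44',[(540,60),(618,66),(608,250),(527,245)],.044,L)
quad('rb body z62.5',[(322,85),(428,88),(417,340),(318,336)],.0625,Rl)
quad('plate z4',[(113,118),(535,123),(537,373),(112,368)],.004,Rl)
quad('binL top outer',[(128,36),(440,80),(360,520),(37,475)],.045,BL)
quad('binR top outer',[(55,55),(370,40),(412,482),(95,495)],.045,BR)
print('rail end',[atz('top',Rl(*p),.026).round(4) for p in [(570,187),(568,286)]])
print('sampB tog',atz('top',BR(235,118),.079),'sampC tog',atz('top',BL(240,130),.087))
print('bracket',[atz('top',Rl(*p),.045).round(4) for p in [(88,148),(118,148),(115,300),(84,302)]])
print('term',[atz('top',L(*p),.036).round(4) for p in [(352,132),(402,135),(385,283),(333,280)]])
E
python3 m.py
```

```text
bb tri [ 0.4666 -0.0982  0.0666] gap 0.0 [ 0.4662 -0.0974  0.074 ] scene [ 0.4718 -0.0974  0.074 ]
con tri [0.4311 0.1083 0.0749] gap 0.0004 [0.4309 0.1075 0.082 ] scene [0.4364 0.1076 0.082 ]
rb tri [ 0.6449 -0.0541  0.0844] gap 0.0009 [ 0.6431 -0.0531  0.0925] scene [ 0.6491 -0.0541  0.0925]
con base z48? c [0.4307 0.1062] [(0.0472, -96.7), (0.0769, 169.1), (0.0455, 81.4), (0.0752, -9.7)]
bb body z44 c [ 0.4624 -0.0976] [(0.0372, -92.6), (0.0864, 177.6), (0.0381, 88.2), (0.0869, -3.0)]
rb body z62.5 c [ 0.6393 -0.0532] [(0.0363, -89.6), (0.0877, 178.6), (0.0335, 89.6), (0.0871, 0.5)]
plate z4 c [ 0.6393 -0.0407] [(0.1521, -88.6), (0.0914, -178.8), (0.1511, 91.3), (0.091, 1.8)]
binL top outer c [0.464  0.3144] [(0.1489, -96.2), (0.2061, 173.6), (0.1491, 83.8), (0.2061, -6.5)]
binR top outer c [ 0.4529 -0.3275] [(0.1532, -85.4), (0.2079, -176.3), (0.1493, 93.8), (0.2058, 4.8)]
rail end [array([ 0.6585, -0.1256,  0.026 ]), array([ 0.623 , -0.1253,  0.026 ])]
sampB tog [ 0.51872353 -0.31889393  0.079     ] sampC tog [0.52661915 0.30907605 0.087     ]
bracket [array([0.662 , 0.0441, 0.045 ]), array([0.6624, 0.0338, 0.045 ]), array([0.6089, 0.0329, 0.045 ]), array([0.6079, 0.0435, 0.045 ])]
term [array([0.4703, 0.0068, 0.036 ]), array([ 0.4696, -0.0169,  0.036 ]), array([ 0.4003, -0.0109,  0.036 ]), array([0.401 , 0.0135, 0.036 ])]
```

```bash
cat >> h.py <<'E'
def yawtilt(o):
    M=R.from_rotvec(o['ee_rot']).as_matrix()
    return np.degrees(np.arctan2(M[1,0],M[0,0])),M
def plan(x,y,zg,yaw,o=None):
    "shift (mm, tool axes) and rotvec so that the grasp point is at x,y,zg, tool down, tool x at yaw deg"
    o=o or arm.observe(); M=R.from_rotvec(o['ee_rot']).as_matrix()
    c,s=np.cos(np.radians(yaw)),np.sin(np.radians(yaw))
    T=np.array([[c,s,0],[s,-c,0],[0,0,-1.]])
    p=np.array([x,y,zg+.159])
    return (M.T@(p-o['position'])*1000).round(1), R.from_matrix(M.T@T).as_rotvec().round(3)
E
python3 - <<'E'
from h import *
o=arm.observe(); y,M=yawtilt(o); print(y); print(M.round(3))
print(plan(.431,.107,.2,-9.7)); print(plan(.431,.107,.2,170.3))
E
```

```text
158.74803286767013
[[-0.932  0.362 -0.   ]
 [ 0.362  0.932 -0.001]
 [-0.    -0.001 -1.   ]]
(array([-362.9, -368.8,   45.6]), array([-0.00e+00,  2.00e-03,  2.94e+00]))
(array([-362.9, -368.8,   45.6]), array([-0.001, -0.   , -0.202]))
```

```bash
python3 -m pendant '[[[-20,-20,3,0,0,-0.02,-1],[-60,-60,8,0,0,-0.04,-1],[-105,-105,14,0,0,-0.06,-1],[-147,-150,19,0,0,-0.08,-1],[-190,-193,24,0,0,-0.1,-1],[-232,-236,30,0,0,-0.12,-1],[-274,-279,35,0,0,-0.15,-1],[-315,-320,40,0,0,-0.18,-1],[-345,-350,44,0,0,-0.2,-1],[-363,-369,45.6,0,0,-0.202,-1],[-363,-369,45.6,0,0,-0.202,-1],[-363,-369,45.6,0,0,-0.202,-1]]]' 
python3 - <<'E'
from h import *
o=arm.observe(); print(o['joints'].round(2),o['position'],yawtilt(o)[0],o['dq'].round(3).tolist())
cv2.imwrite('pics/w1.png',get_image('wrist')[:,:,::-1])
E
```

```text
clock: 1.65
position: [0.4308, 0.1077, 0.3591]
ee_rot: [-0.264, -3.13, -0.0]
force: [-0.0, 0.2, 0.1]
width: 1.001
[-0.56  0.19  0.22  2.07 -0.05  0.89  1.1 ] [0.43081324 0.10771896 0.3590788 ] 170.35083746068779 [-0.014, -0.0, -0.01, -0.002, 0.001, -0.001, 0.002]
```

View pics/w1.png

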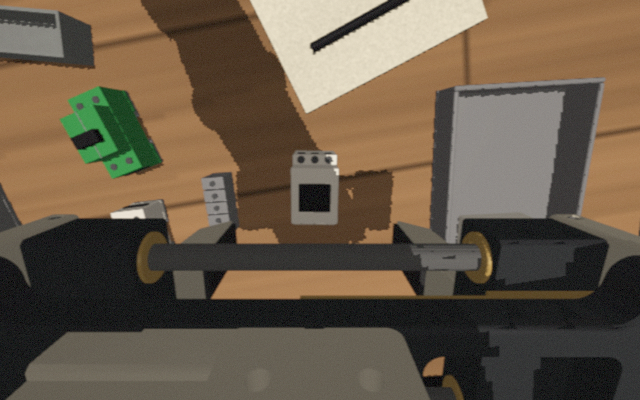

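```bash
python3 - <<'E'
from h import *
a=cv2.imread('pics/w1.png')[:,:,::-1]; crop(a,270,135,360,245,6,'pics/w1c.png')
E
```

```text
(no output)
```

View pics/w1c.png

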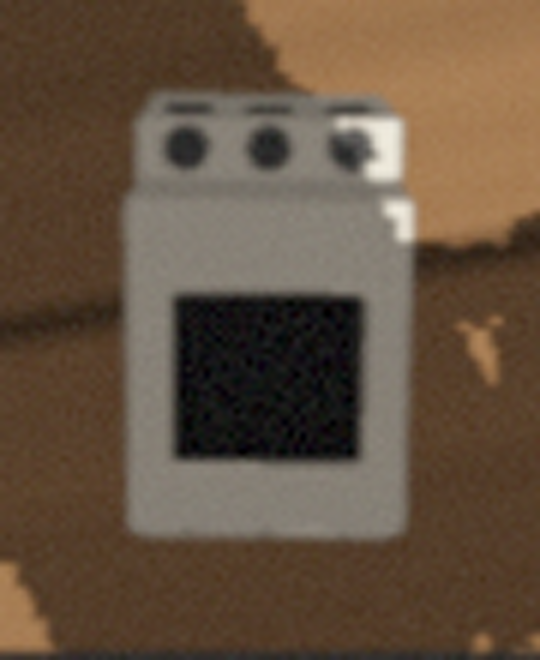

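```bash
python3 - <<'E'
from h import *
o=arm.observe()
P=lambda u,v:(270+(u+.5)/6-.5,135+(v+.5)/6-.5)
L=lambda u,v:(240+(u+.5)/5-.5,230+(v+.5)/5-.5);S=lambda u,v:(255+(u+.5)/4-.5,130+(v+.5)/4-.5)
w=ray('wrist',P(268,378),o)
print(tri(w,ray('top',L(127,207))),tri(w,ray('scene',S(412,48))))
print('act z82',atz('wrist',P(268,378),.082,o))
q=np.array([atz('wrist',P(*p),.074,o) for p in [(128,195),(412,200),(405,535),(130,535)]]);print(q.mean(0),[np.linalg.norm(q[i]-q[i-1]) for i in range(4)])
E
```

```text
(array([0.43122057, 0.10812117, 0.08184847]), np.float64(0.0013584285602912859)) (array([0.43273899, 0.10836812, 0.07708447]), np.float64(0.0002975447087619481))
act z82 [0.43152135 0.10871895 0.082     ]
[0.43234255 0.10870916 0.074     ] [np.float64(0.055537204755025216), np.float64(0.04392002302869191), np.float64(0.054756323082637726), np.float64(0.04468165342408325)]
```

```bash
python3 - <<'E'
from h import *
print(plan(.4318,.1085,.061,170.3))
E
```

```text
(array([ -1. ,   0.6, 139.1]), array([ 0.   , -0.   ,  0.002]))
```

```bash
python3 -m pendant '[[[-0.5,0.3,25,0,0,0,-1],[-1,0.6,65,0,0,0,-1],[-1,0.6,105,0,0,0,-1],[-1,0.6,130,0,0,0,-1],[-1,0.6,139,0,0,0,-1],[-1,0.6,139,0,0,0,-0.3],[-1,0.6,139,0,0,0,0.5],[-1,0.6,139,0,0,0,0.5],[-1,0.6,139,0,0,0,0.5],[-1,0.6,139,0,0,0,0.5],[-1,0.6,139,0,0,0,0.5]]]' 30
python3 - <<'E'
from h import *
o=arm.observe(); print(o['force'],o['width']*92,o['position'])
# contactor bin geometry
b=np.array([.464,.3144]);th=np.radians(-6.4)
for bx in (-25,-30):
    print(b+bx/1000*np.array([np.cos(th),np.sin(th)]))
E
```

```text
clock: 3.08
position: [0.4323, 0.1075, 0.2204]
ee_rot: [0.265, 3.13, 0.0]
force: [-0.5, 0.4, 4.5]
width: 0.485
[-0.52938138  0.37907962  4.49318662] 44.579759760754804 [0.43226402 0.10750486 0.22035393]
[0.4391558  0.31718672]
[0.43418696 0.31774407]
```

```bash
python3 - <<'E'
from h import *
print(plan(.439,.317,.16,83.6)); print(plan(.439,.317,.0685,83.6))
E
```

```text
(array([ 28.5, 207.7, -98.6]), array([0.   , 0.   , 1.514]))
(array([ 28.6, 207.6,  -7.1]), array([0.   , 0.   , 1.514]))
```

```bash
python3 -m pendant '[[[0,0,-12,0,0,0,0.5],[0,0,-40,0,0,0,0.5],[0,8,-75,0,0,0.1,0.5],[2,28,-95,0,0,0.24,0.5],[6,53,-98,0,0,0.4,0.5],[10,80,-98,0,0,0.56,0.5],[14,107,-98,0,0,0.72,0.5],[18,134,-98,0,0,0.88,0.5],[22,160,-98,0,0,1.04,0.5],[25,185,-98,0,0,1.2,0.5],[27,202,-98,0,0,1.36,0.5],[28.5,207.7,-98,0,0,1.48,0.5],[28.5,207.7,-85,0,0,1.514,0.5],[28.5,207.7,-60,0,0,1.514,0.5],[28.5,207.7,-35,0,0,1.514,0.5],[28.5,207.7,-20,0,0,1.514,0.5],[28.5,207.7,-20,0,0,1.514,0.5]]]'
python3 - <<'E'
from h import *
o=arm.observe(); print(o['force'],o['width']*92,o['position'],yawtilt(o)[0],o['joints'].round(2))
cv2.imwrite('pics/w2.png',get_image('wrist')[:,:,::-1])
cv2.imwrite('pics/s2.png',get_image('scene')[60:300,100:520,::-1])
crop(get_image('top'),120,170,320,320,4,'pics/t2.png')
E
```

```text
clock: 5.2
position: [0.4387, 0.3163, 0.2391]
ee_rot: [2.342, 2.094, -0.004]
force: [-0.2, -0.2, -4.1]
width: 0.491
[-0.24074251 -0.1762106  -4.11100254] 45.167637122491186 [0.43865042 0.31630765 0.23909707] 83.5850794286427 [-1.06  0.53  0.46  1.98 -0.35  0.71 -0.49]
```

View pics/w2.png

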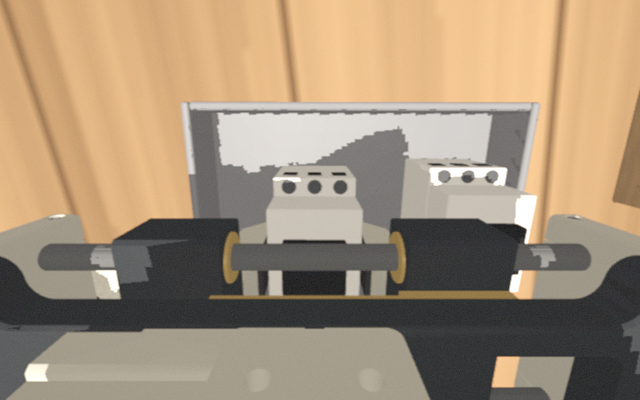

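View pics/s2.png

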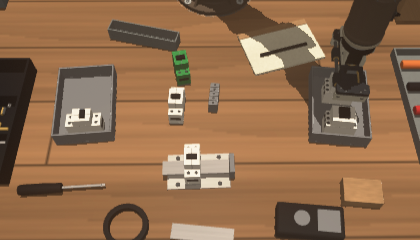

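View pics/t2.png

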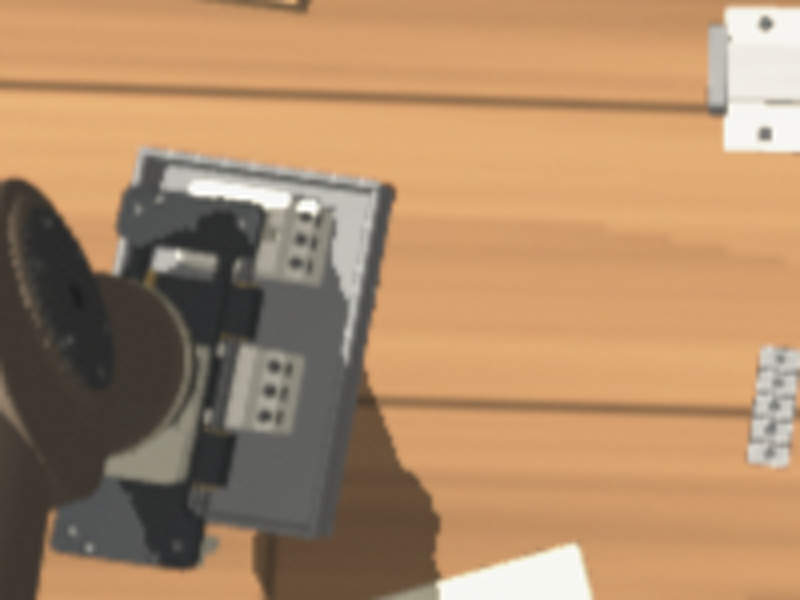

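```bash
python3 -m pendant '[[[0,0,5,0,0,0,0.5],[0,0,9,0,0,0,0.5],[0,0,11.5,0,0,0,0.5],[0,0,13,0,0,0,0.5],[0,0,14,0,0,0,0.5],[0,0,14,0,0,0,0.5]]]'
```

```text
clock: 6.1
position: [0.439, 0.317, 0.2261]
ee_rot: [-2.342, -2.094, 0.0]
force: [0.1, -0.1, -4.7]
width: 0.49
```

```bash
python3 -m pendant '[[[0,0,1,0,0,0,0.5],[0,0,2,0,0,0,0.5],[0,0,2,0,0,0,0.5]]]'
```

```text
clock: 6.48
position: [0.4392, 0.3169, 0.2254]
ee_rot: [-2.342, -2.093, -0.001]
force: [-3.9, -2.3, 13.2]
width: 0.486
```

Contact with the floor (13 N). Release, then rise and move off toward the bench breaker.

```bash
python3 -m pendant '[[[0,0,-0.5,0,0,0,0.3],[0,0,-0.7,0,0,0,-0.26],[0,0,-0.7,0,0,0,-0.26],[0,0,-0.7,0,0,0,-0.26],[0,0,-12,0,0,0,-0.26],[0,0,-45,0,0,0,-0.26],[0,0,-90,0,0,0,-0.3],[0,0,-115,0,0,0,-0.5]]]'
python3 - <<'E'
from h import *
o=arm.observe(); print(o['joints'].round(2))
print(plan(.463,-.0975,.2,177.4)); print(plan(.463,-.0975,.2,-2.6))
E
```

```text
clock: 7.48
position: [0.4395, 0.3169, 0.342]
ee_rot: [2.343, 2.093, 0.004]
force: [0.2, 0.3, 0.2]
width: 0.713
[-1.13  0.39  0.55  1.89 -0.25  0.92 -0.58]
(array([-409.1,   69.9,  -17.8]), array([ 0.003, -0.   , -1.638]))
(array([-409.1,   69.9,  -17.8]), array([-0.   , -0.003,  1.504]))
```

```bash
python3 -m pendant '[[[-15,2,0,0,0,-0.1,-1],[-50,8,-3,0,0,-0.24,-1],[-95,16,-6,0,0,-0.39,-1],[-140,24,-9,0,0,-0.54,-1],[-186,32,-12,0,0,-0.7,-1],[-232,40,-14,0,0,-0.87,-1],[-278,48,-16,0,0,-1.04,-1],[-324,56,-17,0,0,-1.2,-1],[-362,62,-17.8,0,0,-1.36,-1],[-394,67,-17.8,0,0,-1.5,-1],[-409,70,-17.8,0,0,-1.62,-1],[-409,70,-17.8,0,0,-1.638,-1],[-409,70,-17.8,0,0,-1.638,-1]]]'
python3 - <<'E'
from h import *
o=arm.observe(); print(o['joints'].round(2),o['position'].tolist(),o['ee_rot'].tolist(),yawtilt(o)[0])
a=get_image('wrist'); cv2.imwrite('pics/w3.png',a[:,:,::-1]); crop(a,260,120,380,240,6,'pics/w3c.png')
t=get_image('top'); crop(t,130,200,225,310,5,'pics/t3.png')
E
```

```text
clock: 9.1
position: [0.4628, -0.0966, 0.3572]
ee_rot: [0.073, 3.141, 0.001]
force: [-0.3, 0.3, 0.2]
width: 1.001
[-0.23  0.24  0.39  2.02 -0.12  0.9   1.75] [0.462764652717909, -0.09658270845278248, 0.35717830007153845] [0.07315720995086805, 3.1405432656556282, 0.0006569770467395264] 177.3311337139755
```

View pics/w3.png

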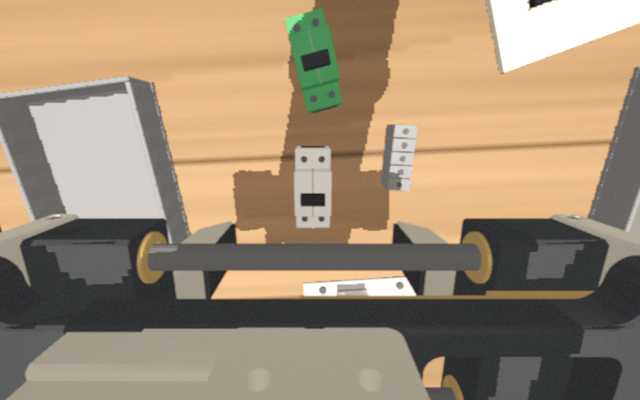

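View pics/w3c.png

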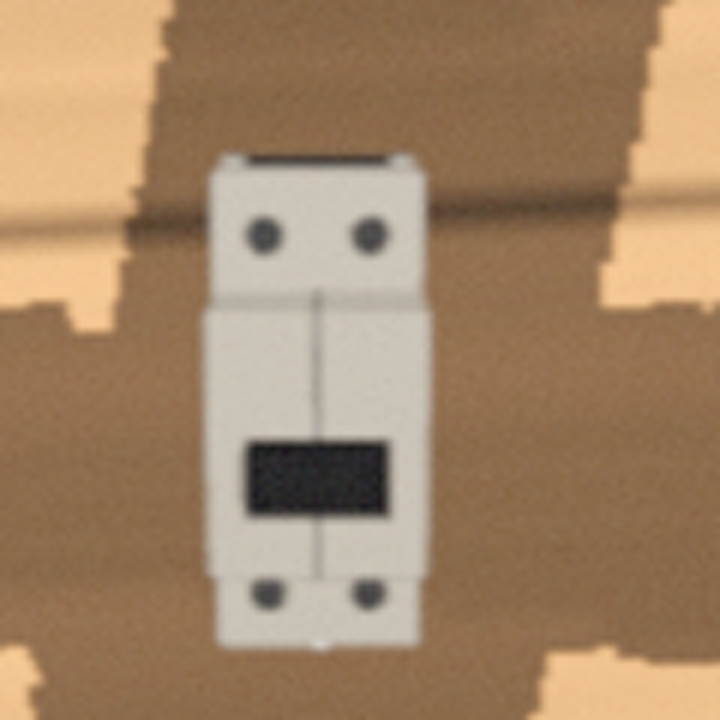

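View pics/t3.png

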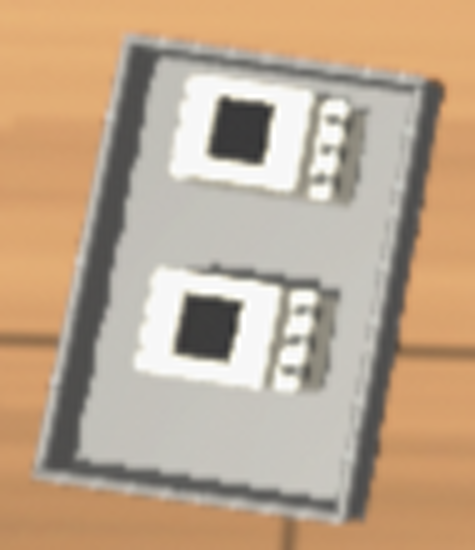

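```bash
python3 - <<'E'
from h import *
o=arm.observe()
P=lambda u,v:(260+(u+.5)/6-.5,120+(v+.5)/6-.5)
L=lambda u,v:(240+(u+.5)/5-.5,230+(v+.5)/5-.5)
w=ray('wrist',P(317,479),o)
print(tri(w,ray('top',L(580,143))), atz('wrist',P(317,479),.074,o))
q=np.array([atz('wrist',P(*p),.066,o) for p in [(205,310),(432,310),(425,577),(210,577)]]);print(q.mean(0),[np.linalg.norm(q[i]-q[i-1]) for i in range(4)])
c=q.mean(0); print(plan(c[0],c[1],.059,177.4))
E
```

```text
(array([ 0.46612239, -0.09724744,  0.07664848]), np.float64(0.0003155220268440327)) [ 0.46688841 -0.09743641  0.074     ]
[ 0.46350367 -0.09716097  0.066     ] [np.float64(0.04443259623120213), np.float64(0.03600378560794962), np.float64(0.044436029166617506), np.float64(0.03546323071853342)]
(array([ -0.7,  -0.9, 139. ]), array([0., 0., 0.]))
```

```bash
python3 -m pendant '[[[-0.5,-0.6,25,0,0,0,-0.6],[-0.7,-0.8,65,0,0,0,-0.4],[-0.7,-0.8,105,0,0,0,-0.4],[-0.7,-0.8,130,0,0,0,-0.4],[-0.7,-0.8,139,0,0,0,-0.4],[-0.7,-0.8,139,0,0,0,0],[-0.7,-0.8,139,0,0,0,0.6],[-0.7,-0.8,139,0,0,0,0.6],[-0.7,-0.8,139,0,0,0,0.6],[-0.7,-0.8,139,0,0,0,0.6]]]' 30
python3 - <<'E'
from h import *
o=arm.observe(); print(o['width']*92)
b=np.array([.4529,-.3275]);th=np.radians(4.3)
u=np.array([np.cos(th),np.sin(th)])
for bx in (5,-62):
    t=b+bx/1000*u; print(t,plan(t[0],t[1],.16,94.3),plan(t[0],t[1],.08,94.3))
d=np.array([.5187,-.3189])-b; print(d@u,d@[-u[1],u[0]])
E
```

```text
clock: 10.45
position: [0.4638, -0.0981, 0.2187]
ee_rot: [0.07, 3.139, 0.0]
force: [-2.0, 0.3, 7.6]
width: 0.392
36.050786833532555
[ 0.45788593 -0.32712511] (array([  -4.5, -229. , -100.3]), array([1.000e-03, 1.000e-03, 1.451e+00])) (array([  -4.4, -229.1,  -20.3]), array([1.000e-03, 1.000e-03, 1.451e+00]))
[ 0.39107452 -0.33214868] (array([  62. , -237. , -100.4]), array([1.000e-03, 1.000e-03, 1.451e+00])) (array([  62.1, -237.1,  -20.4]), array([1.000e-03, 1.000e-03, 1.451e+00]))
0.06625959883665905 0.003642191923143628
```

```bash
python3 -m pendant '[[[0,0,-12,0,0,0,0.6],[0,0,-40,0,0,0,0.6],[0,-8,-75,0,0,0.1,0.6],[-1,-30,-95,0,0,0.22,0.6],[-2,-58,-99,0,0,0.38,0.6],[-2,-86,-99,0,0,0.54,0.6],[-3,-114,-99,0,0,0.7,0.6],[-3,-142,-99,0,0,0.86,0.6],[-4,-170,-99,0,0,1.02,0.6],[-4,-198,-99,0,0,1.18,0.6],[-4,-220,-99,0,0,1.33,0.6],[-4,-229,-99,0,0,1.42,0.6],[-4,-229,-85,0,0,1.451,0.6],[-4,-229,-60,0,0,1.451,0.6],[-4,-229,-35,0,0,1.451,0.6],[-4,-229,-20,0,0,1.451,0.6],[-4,-229,-18,0,0,1.451,0.6]]]'
python3 - <<'E'
from h import *
o=arm.observe(); print(o['force'],o['width']*92,o['position'],yawtilt(o)[0],o['joints'].round(2))
cv2.imwrite('pics/w4.png',get_image('wrist')[:,:,::-1])
E
```

```text
clock: 12.58
position: [0.4569, -0.3264, 0.235]
ee_rot: [-2.134, -2.302, 0.0]
force: [0.7, 0.1, -1.2]
width: 0.392
[ 0.68380855  0.09555118 -1.21557455] 36.063231379830825 [ 0.45693878 -0.3263766   0.23495315] 94.33500059333642 [ 0.05  0.62  0.68  1.95 -0.55  0.78  1.13]
```

View pics/w4.png

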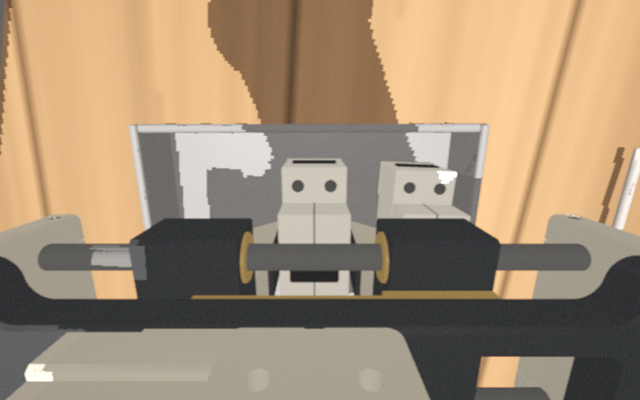

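```bash
python3 -m pendant '[[[0,0,4,0,0,0,0.6],[0,0,7,0,0,0,0.6],[0,0,9.5,0,0,0,0.6],[0,0,11,0,0,0,0.6],[0,0,12.5,0,0,0,0.6],[0,0,13,0,0,0,0.6],[0,0,13,0,0,0,0.6]]]'
```

```text
clock: 13.5
position: [0.4571, -0.3271, 0.2237]
ee_rot: [2.137, 2.303, 0.001]
force: [-2.7, 3.0, 11.7]
width: 0.389
```

```bash
python3 -m pendant '[[[0,0,-0.7,0,0,0,0.2],[0,0,-0.7,0,0,0,-0.06],[0,0,-0.7,0,0,0,-0.06],[0,0,-0.7,0,0,0,-0.06],[0,0,-12,0,0,0,-0.06],[0,0,-45,0,0,0,-0.06],[0,0,-90,0,0,0,-0.3],[0,0,-125,0,0,0,-0.5]]]'
python3 - <<'E'
from h import *
o=arm.observe(); print(o['joints'].round(2))
print(plan(.640,-.053,.215,181)); print(plan(.64,-.053,.215,1))
crop(get_image('top'),405,215,495,320,5,'pics/t5.png')
E
```

```text
clock: 14.5
position: [0.457, -0.3274, 0.3503]
ee_rot: [2.137, 2.302, 0.0]
force: [1.9, 0.4, -1.2]
width: 0.697
[-0.04  0.47  0.81  1.84 -0.4   1.    1.01]
(array([260. , 202.9, -23.7]), array([ 0.000e+00,  1.000e-03, -1.514e+00]))
(array([260. , 202.9, -23.7]), array([ 1.000e-03, -0.000e+00,  1.628e+00]))
```

View pics/t5.png

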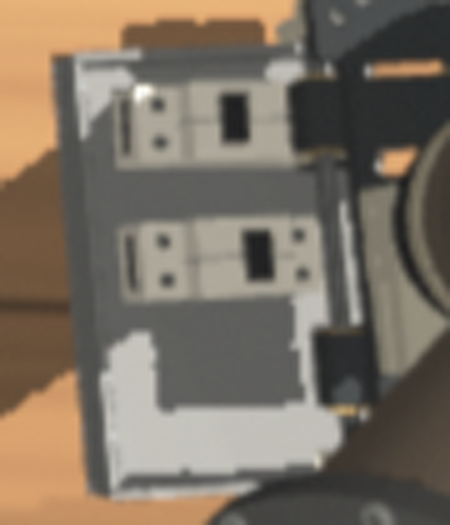

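```bash
python3 -m pendant '[[[10,8,-2,0,0,-0.1,-0.5],[35,27,-5,0,0,-0.24,-0.6],[65,50,-8,0,0,-0.39,-0.6],[95,74,-11,0,0,-0.54,-0.6],[125,98,-14,0,0,-0.69,-0.6],[155,121,-17,0,0,-0.84,-0.6],[185,144,-20,0,0,-0.99,-0.6],[212,166,-22,0,0,-1.14,-0.6],[237,185,-23,0,0,-1.28,-0.6],[253,198,-23.7,0,0,-1.42,-0.6],[260,203,-23.7,0,0,-1.5,-0.6],[260,203,-23.7,0,0,-1.514,-0.6],[260,203,-23.7,0,0,-1.514,-0.6]]]'
python3 - <<'E'
from h import *
o=arm.observe(); print(o['joints'].round(2),o['position'].tolist(),o['ee_rot'].tolist(),yawtilt(o)[0])
a=get_image('wrist'); cv2.imwrite('pics/w5.png',a[:,:,::-1]); crop(a,215,120,415,255,4,'pics/w5c.png')
E
```

```text
clock: 16.18
position: [0.6398, -0.0534, 0.3719]
ee_rot: [0.025, -3.141, 0.001]
force: [0.5, 0.8, -0.7]
width: 0.803
[-0.25  0.5   0.38  1.59 -0.2   1.09  1.77] [0.639792266198663, -0.0533817814482287, 0.37186676384717937] [0.02459861225139379, -3.141410280129564, 0.0007358778488666747] -179.10271766742468
```

View pics/w5.png

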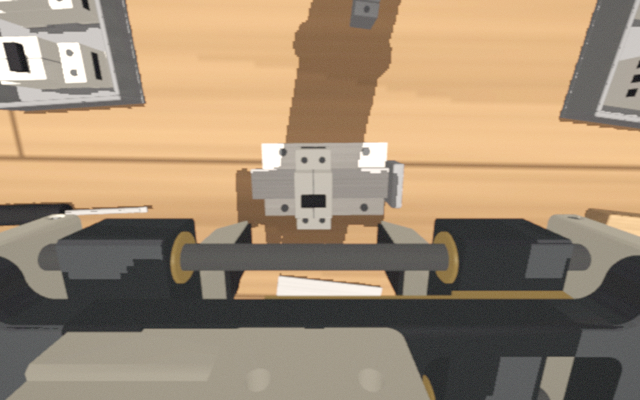

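View pics/w5c.png

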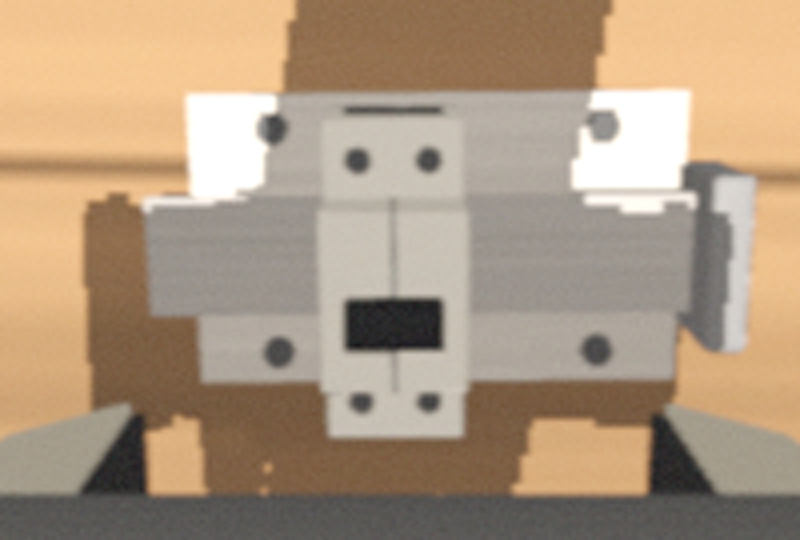

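```bash
python3 - <<'E'
from h import *
o=arm.observe()
P=lambda u,v:(215+(u+.5)/4-.5,120+(v+.5)/4-.5)
Rl=lambda u,v:(285+(u+.5)/7-.5,155+(v+.5)/7-.5)
def edge(a,b,z):
    p,q=atz('wrist',P(*a),z,o),atz('wrist',P(*b),z,o); d=q-p
    print(p.round(4),q.round(4),np.degrees(np.arctan2(d[1],d[0])))
edge((187,93),(690,88),.004);edge((202,382),(676,380),.004);edge((150,317),(690,310),.026);edge((145,208),(690,196),.026)
w=ray('wrist',P(394,325),o)
print(tri(w,ray('top',Rl(378,181))),atz('wrist',P(394,325),.0925,o))
q=np.array([atz('wrist',P(*p),.0845,o) for p in [(317,207),(470,207),(468,392),(320,392)]]);print(q.mean(0),[np.linalg.norm(q[i]-q[i-1]) for i in range(4)])
print(plan(q.mean(0)[0],q.mean(0)[1],.0765,181.3))
E
```

```text
[ 0.5975 -0.1167  0.004 ] [0.5936 0.0332 0.004 ] 91.46786323501577
[ 0.6879 -0.1146  0.004 ] [0.6848 0.0359 0.004 ] 91.17135232609185
[ 0.661  -0.1255  0.026 ] [0.6563 0.0327 0.026 ] 91.68235024789462
[ 0.6287 -0.1257  0.026 ] [0.6228 0.03   0.026 ] 92.1826471388281
(array([ 0.6440364 , -0.05356973,  0.09122703]), np.float64(0.0014730930936785783)) [ 0.64435999 -0.05392944  0.0925    ]
[ 0.64065414 -0.05407399  0.0845    ] [np.float64(0.04563589025508024), np.float64(0.035909929198580715), np.float64(0.04563195597289343), np.float64(0.03618105437642386)]
(array([ -0.8,  -0.6, 136.4]), array([-0.   , -0.   , -0.007]))
```

```bash
python3 -m pendant '[[[-0.4,-0.6,25,0,0,-0.009,-0.4],[-0.8,-0.6,65,0,0,-0.009,-0.4],[-0.8,-0.6,105,0,0,-0.009,-0.4],[-0.8,-0.6,128,0,0,-0.009,-0.4],[-0.8,-0.6,136.4,0,0,-0.009,-0.4],[-0.8,-0.6,136.4,0,0,-0.009,0],[-0.8,-0.6,136.4,0,0,-0.009,0.6],[-0.8,-0.6,136.4,0,0,-0.009,0.6],[-0.8,-0.6,136.4,0,0,-0.009,0.6],[-0.8,-0.6,136.4,0,0,-0.009,0.6]]]' 30
python3 - <<'E'
from h import *
o=arm.observe(); print(o['width']*92,yawtilt(o)[0],o['force'],o['ft_torque'])
E
```

```text
clock: 17.48
position: [0.6413, -0.0533, 0.2362]
ee_rot: [-0.042, 3.14, -0.0]
force: [-0.7, -0.1, 6.2]
width: 0.385
35.43513782828566 -178.4555961707386 [-0.67184965 -0.05016737  6.16762701] [ 0.0086021   0.1926254  -0.01340896]
```

```bash
python3 -m pendant '[[[0,0,-0.6,0,0,0,0.6],[0,0,-1,0,0,0,0.6],[0,-3,-1,0,0,0,0.6],[0,-9,-1,0,0,0,0.6],[0,-17,-1,0,0,0,0.6],[0,-25,-1,0,0,0,0.6],[0,-30,-1,0,0,0,0.6],[0,-30,-1,0,0,0,0.6]]]'
python3 - <<'E'
from h import *
o=arm.observe(); print(o['width']*92,yawtilt(o)[0],o['force'],o['ft_torque'])
E
```

```text
clock: 18.48
position: [0.6417, -0.0846, 0.2363]
ee_rot: [-0.04, 3.141, -0.002]
force: [0.3, -2.3, 1.8]
width: 0.387
35.58902929685872 -178.52533452160196 [ 0.30770353 -2.33776878  1.75896277] [-0.41209636  0.02942675  0.01834469]
```

```bash
python3 -m pendant '[[[0,-4,-0.2,0,0,0,0.6],[0,-12,-0.4,0,0,0,0.6],[0,-22,-0.4,0,0,0,0.6],[0,-32,-0.4,0,0,0,0.6],[0,-42,-0.4,0,0,0,0.6],[0,-52,-0.4,0,0,0,0.6],[0,-62,-0.4,0,0,0,0.6],[0,-72,-0.4,0,0,0,0.6],[0,-80,-0.4,0,0,0,0.6],[0,-82,-0.4,0,0,0,0.6]]]'
python3 - <<'E'
from h import *
o=arm.observe(); print(o['width']*92,yawtilt(o)[0],o['force'],o['ft_torque'])
crop(get_image('top'),290,150,450,270,5,'pics/t6.png')
crop(get_image('scene'),205,170,365,270,5,'pics/s6.png')
E
```

```text
clock: 19.73
position: [0.6439, -0.166, 0.2367]
ee_rot: [-0.041, 3.141, -0.001]
force: [-0.6, 0.6, -1.5]
width: 0.389
35.774668049312446 -178.4982868974093 [-0.63571885  0.55175065 -1.50747398] [ 0.01940878  0.05293241 -0.00626444]
```

View pics/s6.png

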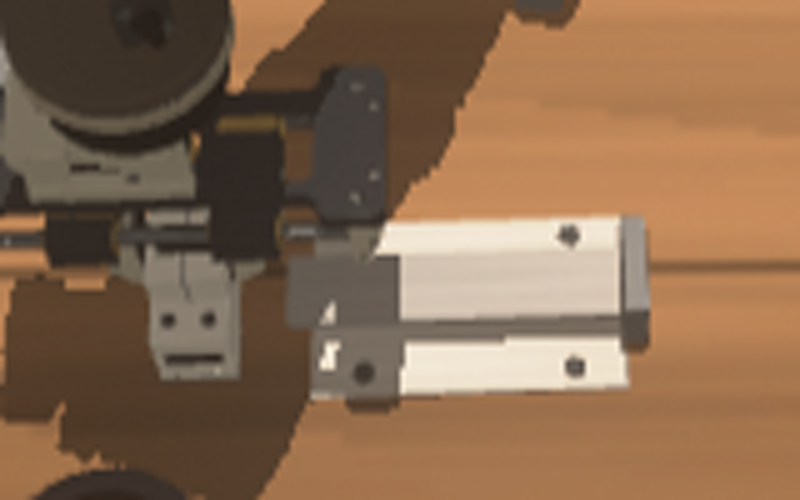

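```bash
python3 - <<'E'
from h import *
b=np.array([.4529,-.3275]);th=np.radians(4.3);u=np.array([np.cos(th),np.sin(th)])
t=b-.062*u
print(plan(*t,.17,94.3),plan(*t,.075,94.3))
E
```

```text
(array([ 257.3, -160.1,  -92.4]), array([ 0.   , -0.   ,  1.523])) (array([ 257.3, -160.1,    2.6]), array([ 0.   , -0.   ,  1.523]))
```

```bash
python3 -m pendant '[[[0,-1,-12,0,0,0,0.6],[0,-3,-40,0,0,0,0.6],[5,-8,-75,0,0,0.1,0.6],[25,-18,-90,0,0,0.22,0.6],[52,-33,-92,0,0,0.38,0.6],[82,-51,-92,0,0,0.54,0.6],[112,-70,-92,0,0,0.7,0.6],[142,-89,-92,0,0,0.86,0.6],[172,-107,-92,0,0,1.02,0.6],[202,-126,-92,0,0,1.18,0.6],[230,-143,-92,0,0,1.33,0.6],[248,-155,-92,0,0,1.45,0.6],[256,-160,-92,0,0,1.523,0.6],[257.3,-160,-90,0,0,1.523,0.6],[257.3,-160,-68,0,0,1.523,0.6],[257.3,-160,-40,0,0,1.523,0.6],[257.3,-160,-17,0,0,1.523,0.6],[257.3,-160,-5,0,0,1.523,0.6],[257.3,-160,-3,0,0,1.523,0.6]]]'
python3 - <<'E'
from h import *
o=arm.observe(); print(o['force'],o['width']*92,o['position'],yawtilt(o)[0],o['joints'].round(2))
cv2.imwrite('pics/w7.png',get_image('wrist')[:,:,::-1])
crop(get_image('top'),395,205,515,325,5,'pics/t7.png')
E
```

```text
clock: 22.2
position: [0.3914, -0.3318, 0.2394]
ee_rot: [-2.135, -2.304, -0.0]
force: [-0.8, 1.1, -0.6]
width: 0.385
[-0.76210838  1.05085984 -0.60016551] 35.43757934812024 [ 0.39144701 -0.33177378  0.23939914] 94.37075950614008 [ 0.1   0.55  0.7   2.06 -0.54  0.72  1.22]
```

View pics/w7.png

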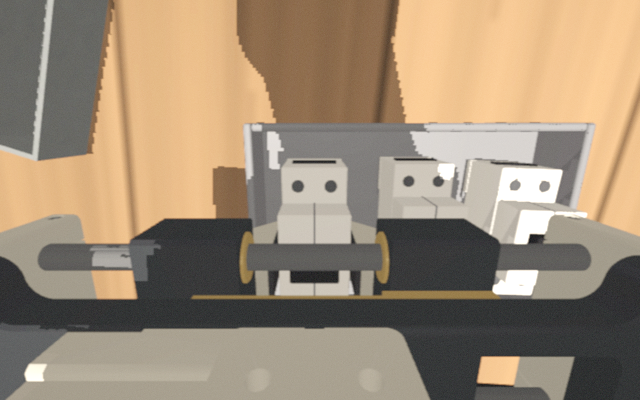

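View pics/t7.png

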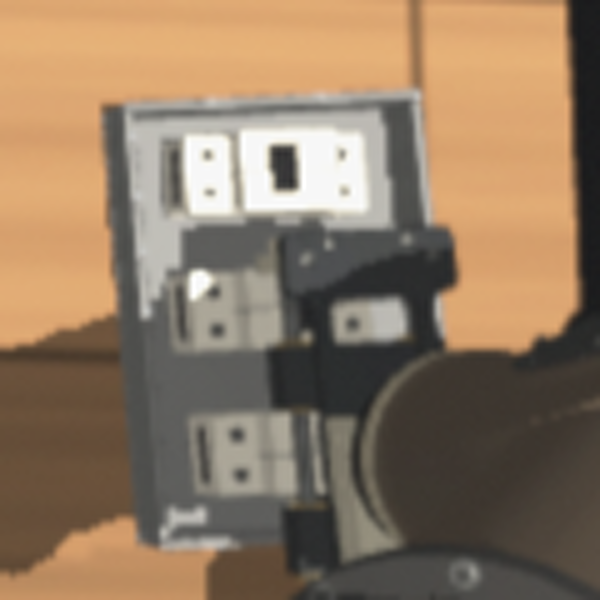

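```bash
python3 -m pendant '[[[0,3,4,0,0,0,0.6],[0,3,8,0,0,0,0.6],[0,3,11,0,0,0,0.6],[0,3,13,0,0,0,0.6],[0,3,14.5,0,0,0,0.6],[0,3,15.5,0,0,0,0.6],[0,3,15.5,0,0,0,0.6]]]'
```

```text
clock: 23.18
position: [0.3941, -0.3318, 0.2241]
ee_rot: [-2.137, -2.303, -0.0]
force: [-0.2, 1.3, -2.5]
width: 0.387
```

```bash
python3 -m pendant '[[[0,0,0.6,0,0,0,0.6],[0,0,1.2,0,0,0,0.6],[0,0,1.6,0,0,0,0.6],[0,0,1.6,0,0,0,0.6]]]'
```

```text
clock: 23.68
position: [0.3941, -0.3318, 0.2227]
ee_rot: [2.137, 2.303, 0.0]
force: [-1.0, 1.0, 1.9]
width: 0.388
```

```bash
python3 -m pendant '[[[0,0,0.6,0,0,0,0.6],[0,0,0.6,0,0,0,0.6]]]'; python3 -m pendant '[[[0,0,0,0,0,0,0.3],[0,0,0,0,0,0,0.09],[0,0,0,0,0,0,0.09],[0,0,0,0,0,0,0.09],[0,0,-4,0,0,0,0.09],[0,0,-20,0,0,0,0.09],[0,0,-55,0,0,0,0],[0,0,-100,0,0,0,-0.2],[0,0,-140,0,0,0,-0.5],[0,0,-165,0,0,0,-0.5]]]'
python3 -m pendant '[[[20,-10,0,0,0,0,-0.5],[20,-50,0,0,0,0,-0.5],[20,-90,-10,0,0,0,-0.5],[20,-130,-20,0,0,0,-0.5],[20,-150,-20,0,0,0,-0.5],[20,-150,-20,0,0,0,-0.5],[20,-150,-20,0,0,0,-0.5]]]'
python3 - <<'E'
from h import *
cv2.imwrite('pics/w8.png',get_image('wrist')[:,:,::-1])
t=get_image('top');cv2.imwrite('pics/t8.png',t[:,:,::-1]);crop(t,400,205,510,325,5,'pics/t8c.png')
s=get_image('scene');cv2.imwrite('pics/s8.png',s[:,:,::-1]);crop(s,145,115,225,210,6,'pics/s8c.png')
E
```

```text
clock: 23.92
position: [0.394, -0.3319, 0.2226]
ee_rot: [2.137, 2.303, 0.001]
force: [-3.1, 4.7, 14.2]
width: 0.391
clock: 25.18
position: [0.3938, -0.3323, 0.3899]
ee_rot: [2.136, 2.301, 0.001]
force: [0.1, 0.0, -0.4]
width: 0.737
clock: 26.05
position: [0.2437, -0.3231, 0.4073]
ee_rot: [2.136, 2.303, 0.001]
force: [0.6, -0.2, -0.3]
width: 0.75
```

View pics/t8.png

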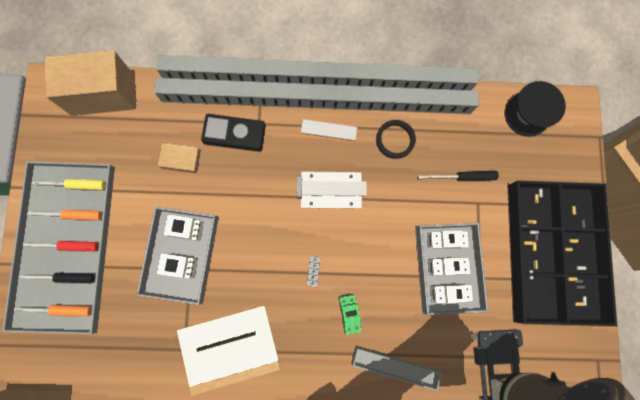

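View pics/t8c.png

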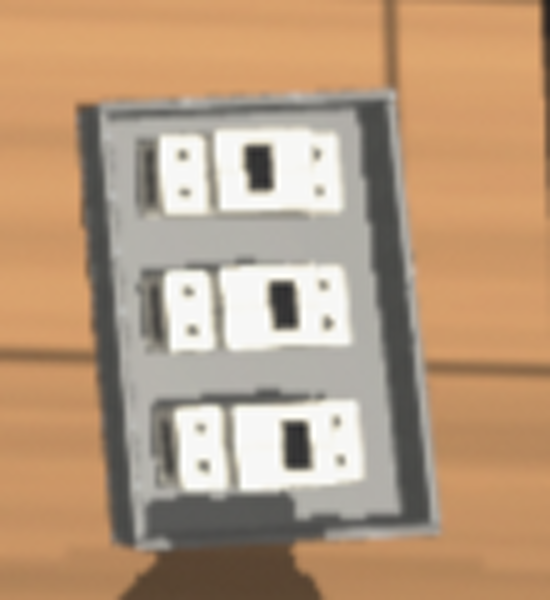

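View pics/s8.png

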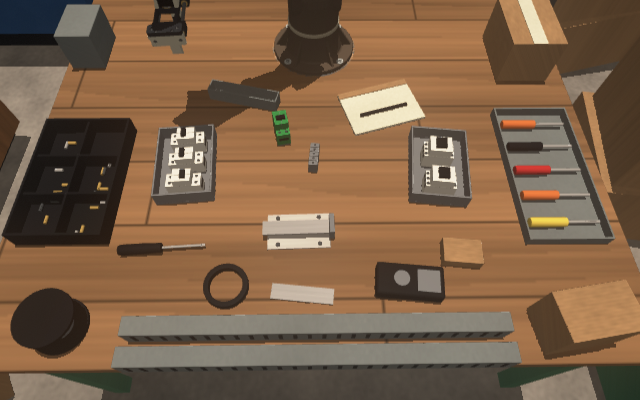

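View pics/s8c.png

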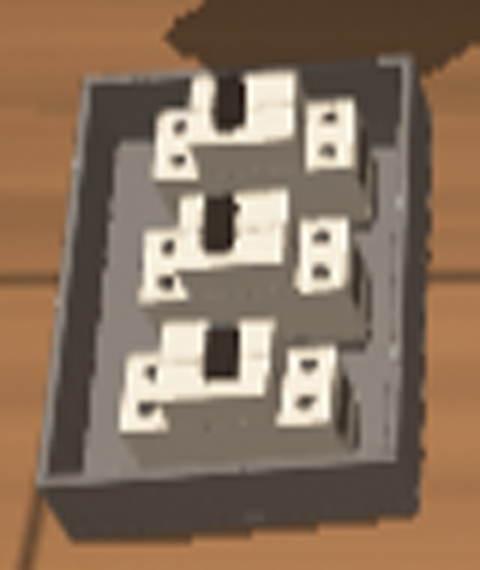

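Both pictures show three breakers upright in the breaker bin (top view about (449,238), (450,266), (453,294)). Both contactors are in the other bin (about (182,227), (176,265)). The rail is empty and the bystanders are where they were, so I'm handing in.

```bash
python3 -c "
from cell import arm
print(arm.observe()['clock']); print(arm.sign_off())"
```

```text
26.2
the job is handed in; nothing more can be done
None
```

I sorted all three parts and handed the job in at 26.2 s of the 66 s allowed. The hand-in gives no verdict.

- **Contactor:** the loose contactor is in the left-hand bin with the other contactor.
- **Breakers:** the loose breaker and the rail breaker, slid off the rail's free end, are in the right-hand bin with the other breaker. I lowered each part until it touched the floor (a reading of about 12–14 N), then released it.

**Last checks:** the final top and scene pictures show three breakers and two contactors upright and apart on their bin floors. The rail is empty, the gripper is clear, and the other things on the bench look unmoved. I judged upright and unmoved by eye from these pictures, not by measuring.

**Disagreement:** top plus scene camera heights came out 7–8 mm below the text. Top plus wrist camera heights agreed with it within 3 mm, so I used the wrist camera for the grasps.

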